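Shorten a stand leg by one hole and box it

TASK

The telescoping aluminium leg is one hole too long for its blue box. Lift it out of the dark wooden rest, set it down on the bench and let go with its rubber foot close to the wooden stop block, then take it again by its sprung side button and collapse it against the block to the next hole, exactly one hole, until the button springs out again. Then lay it gently, flat and fully inside the blue box, without squeezing the thin tube hard and without disturbing the key tags and the tape roll.

Things in the scene. Friction and masses are not known exactly. Their poses are not given: they have to be found in the camera images.
- leg_mid (a point): Middle of the leg's outer tube, on its axis: aluminium, 28 mm square, 170 mm long, loose, 0.28 to 0.43 kg with the inner tube, balanced about 20 mm from here towards the foot (10 mm once collapsed). x: along the leg to the foot; y: to the side with the button; z: up as it lies in the rest. The thin wall dents if squeezed with over about 40 N; 15 to 25 N holds it well.
- leg_cap (a point): Centre of the end face of the black cap on the closed end of the outer tube, at x = -85 mm from leg_mid. Its y and z axes are those of leg_mid.
- leg_foot (a point): Centre of the end face of the rubber foot (28 mm square, 12 mm thick) on the steel inner tube (21 mm square), which slides in the outer tube and sticks out 100 mm at its mouth: x = +185 mm from leg_mid at the start, +145 mm after one hole. Whole leg 270 mm, then 230 mm.
- leg_button_tip (a point): Outer face of the round steel button (10 mm) on the leg's +y side at x = +50 mm from leg_mid. Carried by the inner tube, it sticks 5.5 mm out through a hole of the outer tube. Spring: 4 N, rising to 8 N when flush; the lock frees at 4.2 mm in. Pinching the tube across y here with 15 to 25 N presses it flush. Within the rest its cheeks keep fingers off.
- leg_next_hole (a point): The next hole, a dark round spot on the +y side of the outer tube, x = +10 mm from leg_mid (one more lies at -30 mm). Once sliding has begun the button stays under the wall by itself, slides from under the finger that pressed it and springs out here, where the tubes lock hard; keep fingers off this hole meanwhile.
- leg_inner (a joint): How far the inner tube has been pushed into the outer tube, m: 0 at the start, 0.040 locked in the next hole (play 1.5 mm either way), 0.080 in the one after. Pushing it takes up to about 12 N while a finger rubs on the button, then 2 to 4 N (more if the leg is pressed on the bench), and rises steeply when it locks.
- leg_button (a joint): How far the button is pressed in, m: 0 sprung out in a hole, about 0.0042 while it slides under the tube wall, 0.0055 flush.
- rest: Fixed dark wooden cradle, 200 x 100 mm, origin at the centre of its underside. The leg lies along its x axis, foot to +x, leg_mid about over the origin, tube underside 20 mm above the bench. Cheeks 52 mm tall flank the button from x = +25 to +75 mm, cheeks 36 mm tall from x = -80 to -55 mm, 23 to 35 mm off the axis. Between the pairs the tube's sides are free to grasp.
- stop_face (a point): Point on the face of the fixed hardwood stop block, 14 mm above the bench, mid-width. The block is 120 mm wide (y), 45 mm tall and 45 mm deep; its x axis points into the block, square to the face, so a leg is pushed along +x of this point. The bench in front of it is clear, at z = 0.
- box: Fixed blue open box with white lining, 270 x 130 x 50 mm outside, walls and floor 5 mm thick, so 260 x 120 mm inside; origin at the centre of its underside, long side along its x axis. The leg may lie either way round.
- tag_a: Bystander: loose wooden key tag with a steel ring, 36 x 30 x 6 mm, flat on the bench; origin under the centre of the wood.
- tag_b: Bystander: another such key tag.
- tape: Bystander: small roll of clear tape lying flat, 50 mm across, 20 mm tall; origin under its centre.
There are look-alikes about, which are no part of the job. What is shaped like the part that bears stop_face but green or red is not meant.

How it is judged (in metres and radians):
On the way, in this order (a step that is already met when the one before it is completed fails the run):
1. The leg, still at full length, lies on the bench with its foot within 100 mm of the stop face, let go (height (world z) of each of leg_mid, leg_foot below 0.0175 m and horizontal distance between leg_foot and stop_face below 0.1 m and value of joint leg_inner below 0.005 m and contact force between the fingers and leg below 0.2 N), for 0.2 s.
2. The leg is collapsed to the next hole and the button has sprung out there (value of joint leg_inner between 0.0375 and 0.0425 m and value of joint leg_button below 0.0015 m), for 0.2 s.
At the end, for the whole second after the job is handed in: The leg is locked in the next hole (inner tube 37.5 to 42.5 mm in, button out to within 1.5 mm), lies at rest flat on the floor of the blue box with both ends inside (ends' centres less than 27 mm above the box's underside), and is released (all of step 2 and x of leg_foot in the frame of box between -0.133 and 0.133 m and y of leg_foot in the frame of box between -0.062 and 0.062 m and z of each of leg_foot, leg_cap in the frame of box below 0.027 m and x of leg_cap in the frame of box between -0.133 and 0.133 m and y of leg_cap in the frame of box between -0.062 and 0.062 m and linear speed of leg below 0.02 m/s); the robot touches nothing.
It fails at once if the leg is pushed past the next hole (value of joint leg_inner above 0.06 m).
It fails at once if the thin tube is squeezed hard (gripper over about 40 to 45 N) (contact force between the fingers and leg above 90 N).
It fails at once if the leg is dropped or rammed into the box (over 80 N) (contact force between leg and box above 80 N).
It fails at once if a key tag or the tape is moved more than 25 mm (distance of any of tag_a, tag_b, tape from where it was at the start of the episode above 0.025 m).
It also fails if it takes over 69 s, if anything falls off the work surface, if the arm or the gripper's body presses on something with over 40 N, if the wrist force passes 120 N, or if a joint passes its speed limit or range.

ROBOT

A 6-joint arm with a two-finger parallel gripper is mounted at the origin on the work surface. World frame = base frame: x ahead of the robot, y to its left, z up, the work surface at z = 0. Lengths are in mm, angles in degrees, forces in N, time in s.
With the tool pointing down it reaches from about 300 to 875 mm from the base axis. Payload 6.4 kg.
Tool frame: the origin (TCP) lies on the centre line of the jaws, within the pads' length; the fingertips stand robot.tips_ahead ahead of it and the grasp point (between the pads) lies 3 mm ahead of it (robot.tips_ahead is the distance from the TCP to the fingertips, in mm); z points along the fingers, y is the line along which they close (so a half turn about z gives the same grasp; the last joint's range is limited). The gripper opens to 85 mm and grips with 20 to 120 N. Pads are 22 mm wide; open, the fingers measure 114 mm over their backs; the gripper's body (76 mm by 85 mm) begins 54 mm behind the grasp point. The pads swing forward as they close: fully open they stand 13 mm farther back than shut.
Start: joints at [55.331, 10.359, 92.074, -0, 77.567, -11.82], TCP at [223.27, 529.898, 253.288] pointing down, gripper open.
Joint ranges: [-171.53, 171.53], [-51.25, 118.39], [17.06, 147.69], [-65.23, 245.23], [0, 150.52], [-178.68, 178.68]. Speed limits (degrees/s): [147.25, 147.25, 172.46, 180, 180, 180].

INTERFACE

Orientations are given as a 3x3 rotation matrix whose columns are the frame's x, y, z axes.
In Python, from rig import read_state, eyes, robot gives the robot as it stands.
- The arm moves only by the tool arm_command, never from a script. Its argument "rows" is a list of rows, each a list of 5 numbers: the shift along the world's x, y, z scaled (see below), then the turn about the world's z scaled (see below), then the opening, from -1 (shut) to 1 (fully open). In form: [[tx, ty, tz, roll, hand], ...]. A call has 1 to 20 rows; each row shifts and turns the commanded pose from where the row before left it; what a row does not reach is not made up. The controller multiplies each number of a shift by 0.03 m and each number of a turn by 5 degrees. A row lasts 1/8 s, in which the tool goes at most 62.5 mm and 10.7 degrees, less where a joint would pass 70% of its speed; a pose out of reach is approached as far as the arm can. A call with a number of a shift or a turn outside -1 to 1 is refused whole. A call with a gripper value outside its range is refused whole. The fingers move at their own pace and stop on an object; "grip_force" is the grip in N (left out, the last holds). Time passes only in rows, so rows that do not move let the fingers close. It gives the time, the measured TCP pose, the force, the opening and the grip force at its end, in the units of the state.
- read_state(): the state, without advancing time (a new reading comes with each control period).
- eyes.snapshot(name): name is "scene" or "top"; returns the picture (400x640x3 uint8, red, green, blue); there is no depth.
- eyes.camera_params(name): a dict with "vfov" (degrees; the focal length in pixels is half the picture's height over the tangent of half this angle, whatever the lens; pixels are square), "cx", "cy" (the principal point, pixels), "dist_coeffs" ([k1, k2, p1, p2, k3] as OpenCV has them; the pictures are not rectified), "camera_from_world" (4x4, takes a point from world to camera coordinates). Camera axes: x right, y up, looking along -z (the intrinsics and any distortion apply to the point x, -y, -z); pixel columns grow to the right and rows downward; lengths in mm; the calibration is good to about 2 mm. A picture is of the moment at which its call begins. camera_params takes no time and is no camera call.
- robot.finish_job(): hands the job in; it is judged then, once.
The state is a dict: "time": time; "joints": joint angles; "joint_velocities": joint speeds; "joint_torque": joint torques, N m; "ee_pos": TCP position; "tcp_rot": TCP orientation; "wrist_force": force on the tool from outside, world axes, zero at the start; "wrist_torque": the same for the moment, N m; "finger_gap": finger opening in mm; "grip_force": force on a finger pad.
Only numpy, scipy, OpenCV 4.12 (cv2) and the standard library are available. Lean on these libraries where they do the work, as an engineer would, in place of code of your own. Each camera call takes 0.05 s, during which the arm holds its last target. There are 200 camera calls.

## Working session

There is one attempt and no reset: what is moved stays moved. The work goes in short steps, Python scripts to look and compute and a tool call to move; the robot and the scene stay as the last step left them, time stands still between calls to the robot, and variables do not carry over. Pictures are saved under pics/ and viewed, at most 13 in all, crops included, and the job is handed in when it is done.

Besides the shell and the picture viewer there is one more tool, called as name(argument=value, ...), one argument or row to a line, values as JSON. arm_command: Moves the arm, as the interface text tells. Its arguments: {"type":"object","properties":{"rows":{"type":"array"},"grip_force":{"type":"number"}},"required":["rows"]}

```bash
mkdir -p pics
cat > h.py <<'E'
import numpy as np,cv2
from rig import read_state,eyes,robot
def ray(cam,uv):
    p=eyes.camera_params(cam);f=200/np.tan(np.radians(p["vfov"])/2)
    K=np.array([[f,0,p["cx"]],[0,f,p["cy"]],[0,0,1]])
    n=cv2.undistortPoints(np.array(uv,float).reshape(-1,1,2),K,np.array(p["dist_coeffs"])).reshape(-1,2)
    T=np.array(p["camera_from_world"]);R=T[:3,:3];c=-R.T@T[:3,3]
    d=np.c_[n[:,0],-n[:,1],-np.ones(len(n))]@R
    return c,d
def at(cam,uv,z):
    c,d=ray(cam,uv);z=np.broadcast_to(z,len(d));return c+d*((z-c[2])/d[:,2])[:,None]
def snap(cam,name,box=None,s=1):
    im=eyes.snapshot(cam)[:,:,::-1]
    cv2.imwrite(f"pics/{name}_raw.png",im)
    if box: im=im[box[1]:box[3],box[0]:box[2]]
    cv2.imwrite(f"pics/{name}.png",cv2.resize(im,None,fx=s,fy=s,interpolation=cv2.INTER_CUBIC))
E
python3 - <<'E'
from h import *
for c in("scene","top"):
    snap(c,c+"0");p=eyes.camera_params(c);print(c,ray(c,[[320,200]]),p["vfov"])
print(robot.tips_ahead,read_state())
E
```

```text
scene (array([1183.03738557,  726.3105939 , 1133.7485544 ]), array([[-0.47968531, -0.47502224, -0.73790958]])) 47.87440646258444
top (array([ 261.65315122,   29.30903201, 1389.4109295 ]), array([[ 0.17386615, -0.04890373, -0.98393884]])) 47.02138725641274
22.0 {'time': 0.1, 'joints': array([ 5.53293754e+01,  1.03987554e+01,  9.21253178e+01, -2.15319737e-04,
        7.75680803e+01, -1.18180173e+01]), 'joint_velocities': array([ 0.06135871, -0.13317458, -0.07430265,  0.00595271, -0.02449125,
        0.0323251 ]), 'joint_torque': array([-6.11772357e-04, -4.45879233e+01, -3.52236664e+01, -3.20578056e-04,
        4.23693680e-03, -2.19124900e-05]), 'ee_pos': array([223.00577955, 529.49397003, 252.46837672]), 'tcp_rot': array([[-9.21507124e-01,  3.88360384e-01, -9.11921891e-04],
       [ 3.88361318e-01,  9.21506230e-01, -1.32487759e-03],
       [ 3.25811733e-04, -1.57503933e-03, -9.99998707e-01]]), 'wrist_force': array([-0.15415749, -0.03697125, -0.08782328]), 'wrist_torque': array([-0.05557315, -0.00091737, -0.01799331]), 'grip_force': 0.0, 'finger_gap': 85.0268494873999}
```

View pics/top0.png

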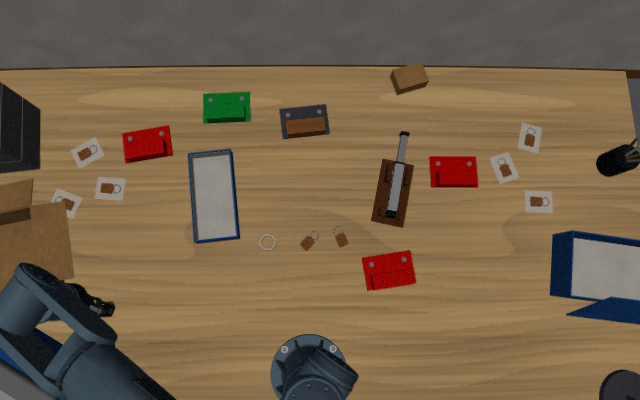

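View pics/scene0.png

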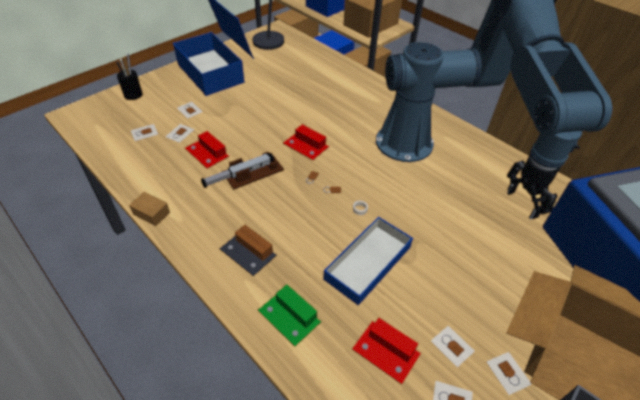

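Run:
```python
import cv2,numpy as np
im=cv2.imread("pics/top0_raw.png")
f=lambda im,x,y,w,h,s:cv2.resize(im[y:y+h,x:x+w],None,fx=s,fy=s,interpolation=cv2.INTER_CUBIC)
a=f(im,360,120,70,115,5)   # 350x575
b=f(im,265,90,80,60,5)  # 400x300
c=f(im,180,140,70,110,2.4) #
out=np.zeros((580,800,3),np.uint8)
out[:575,:350]=a;out[:300,370:770]=b;out[310:310+c.shape[0],370:370+c.shape[1]]=c
d=f(im,250,220,110,40,2);out[310:390,560:780]=d
cv2.imwrite("pics/c1.png",out)
im=cv2.imread("pics/scene0_raw.png")
out=np.zeros((590,800,3),np.uint8)
out[:300,:500]=f(im,195,140,100,60,5)
out[310:590,:350]=f(im,215,220,70,56,5)
e=f(im,315,210,105,95,2.6);out[310:310+e.shape[0],370:370+e.shape[1]]=e
cv2.imwrite("pics/c2.png",out)
```

```text
(no output)
```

View pics/c1.png

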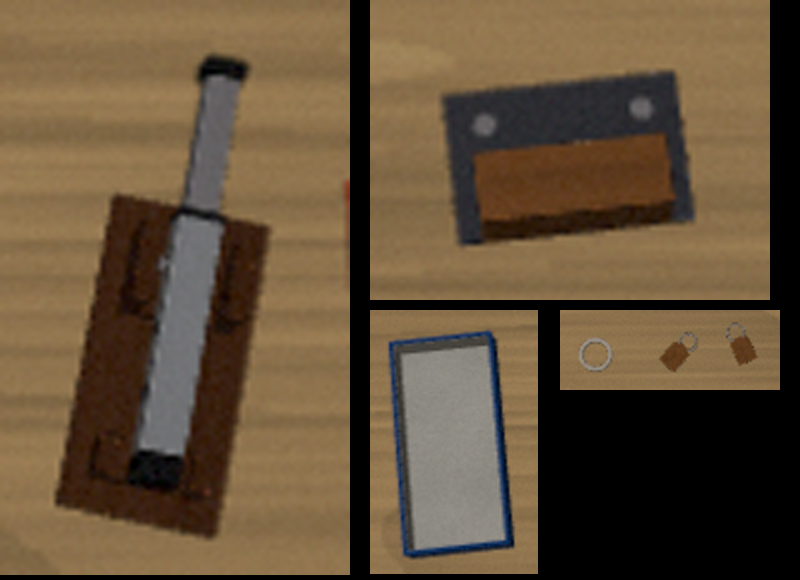

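View pics/c2.png

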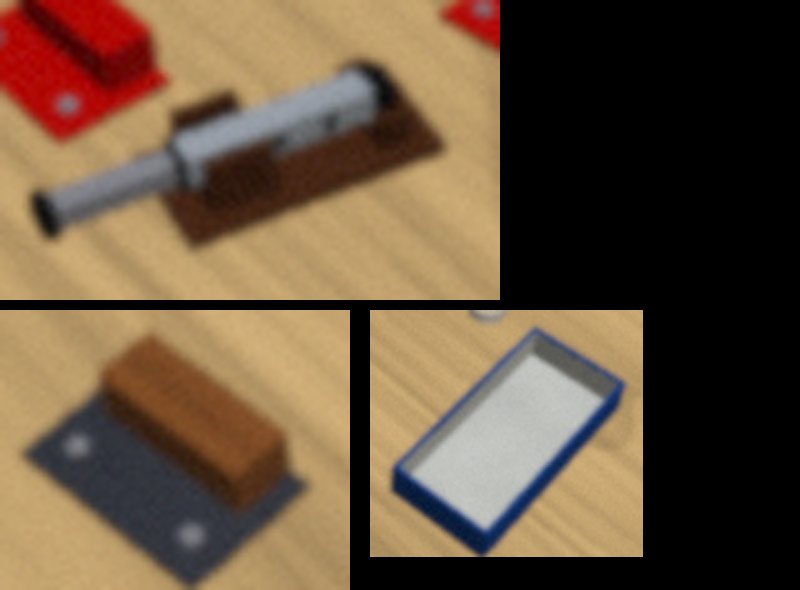

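```bash
cat > m.py <<'E'
from h import *
np.set_printoptions(precision=1,suppress=True)
def g(pts,ox,oy,s,x,y): return np.array(pts,float).__sub__([ox,oy])/s+[x,y]
def ang(v): return np.degrees(np.arctan2(v[1],v[0]))
r=at("top",g([[110,195],[270,228],[217,537],[57,503]],0,0,5,360,120),10);print("rest",r,r.mean(0),ang((r[0]+r[1]-r[2]-r[3])/2),[np.linalg.norm(r[i]-r[i-1]) for i in range(4)])
l=at("top",g([[225,56],[158,486],[203,215],[198,213]],0,0,5,360,120),[48,48,48,48]);print("leg foot,cap,mouth",l,ang(l[0]-l[1]),np.linalg.norm(l[0]-l[1]))
l=at("scene",g([[40,192],[372,62]],0,0,5,195,140),[48,48]);print("leg scene",l,ang(l[0]-l[1]),np.linalg.norm(l[0]-l[1]))
s=g([[483,222],[673,203],[665,135],[474,155]],370,0,5,265,90);S=at("top",s,45);print("block top",S,ang(S[0]-S[1])-90,[np.linalg.norm(S[i]-S[i-1]) for i in range(4)])
s=at("top",g([[483,242],[673,222]],370,0,5,265,90),5);print("block bot front",s)
q=at("scene",g([[150,335],[287,440],[240,470],[103,375]],0,310,5,215,220),45);print("block top scene",q)
b=at("top",g([[390,343],[492,332],[513,545],[407,557]],370,310,2.4,180,140),50);print("box",b,b.mean(0),ang(b[0]+b[1]-b[2]-b[3]),[np.linalg.norm(b[i]-b[i-1]) for i in range(4)])
b=at("scene",g([[536,329],[624,384],[487,533],[395,468]],370,310,2.6,315,210),50);print("box scene",b,b.mean(0))
t=at("top",g([[596,354],[676,356],[742,349]],560,310,2,250,220),5);print("tape,tags",t)
E
python3 m.py
```

```text
rest [[ 634.  -234.5   10. ]
 [ 612.6 -334.2   10. ]
 [ 419.4 -291.7   10. ]
 [ 441.  -194.6   10. ]] [ 526.8 -263.8   10. ] -12.0479611311718 [np.float64(197.1088907724524), np.float64(101.98916006593824), np.float64(197.81541465773515), np.float64(99.49154700475846)]
leg foot,cap,mouth [[ 712.  -302.1   48. ]
 [ 445.7 -248.9   48. ]
 [ 611.2 -283.5   48. ]
 [ 612.4 -280.5   48. ]] -11.296488788294713 271.52721402559433
leg scene [[ 702.9 -312.3   48. ]
 [ 451.7 -263.9   48. ]] -10.904730675486663 255.76386268246625
block top [[703.   58.5  45. ]
 [714.9 -57.8  45. ]
 [758.8 -53.6  45. ]
 [746.1  64.   45. ]] 5.8284512253391085 [np.float64(43.37971261968566), np.float64(116.88413862215698), np.float64(44.09799171610691), np.float64(118.28169310152572)]
block bot front [[703.   59.4   5. ]
 [715.8 -60.2   5. ]]
block top scene [[720.4 -55.3  45. ]
 [709.1  64.4  45. ]
 [743.6  62.7  45. ]
 [760.7 -49.4  45. ]]
box [[642.1 357.7  50. ]
 [655.6 229.7  50. ]
 [387.5 198.6  50. ]
 [373.6 327.   50. ]] [514.7 278.2  50. ] 6.56755239412842 [np.float64(270.2256082925785), np.float64(128.66445829665747), np.float64(269.8774726818745), np.float64(129.1116288406823)]
box scene [[392.1 207.3  50. ]
 [379.5 332.5  50. ]
 [642.4 358.7  50. ]
 [657.4 235.2  50. ]] [517.9 283.4  50. ]
tape,tags [[ 378.9  118.7    5. ]
 [ 375.1   -1.5    5. ]
 [ 384.8 -101.3    5. ]]
```

arm_command(
  rows=[
    [0.38,-0.98,-0.12,0.08,1],
    [0.38,-0.98,-0.12,0.08,1],
    [0.38,-0.98,-0.12,0.08,1],
    [0.38,-0.98,-0.12,0.08,1],
    [0.38,-0.98,-0.12,0.08,1],
    [0.38,-0.98,-0.12,0.08,1],
    [0.38,-0.98,-0.12,0.08,1],
    [0.38,-0.98,-0.12,0.08,1],
    [0.38,-0.98,-0.12,0.08,1],
    [0.38,-0.98,-0.12,0.08,1],
    [0.38,-0.98,-0.12,0.08,1],
    [0.38,-0.98,-0.12,0.08,1],
    [0.38,-0.98,-0.12,0.08,1],
    [0.38,-0.98,-0.12,0.08,1],
  ],
  grip_force=20,
)

```text
time: 1.85
ee_pos: [382.9, 117.3, 202.6]
tcp_rot: [[-0.955, 0.296, -0.0], [0.296, 0.955, 0.0], [0.0, -0.0, -1.0]]
wrist_force: [0.6, -0.5, -0.6]
finger_gap: 85.3
grip_force: 0.0
```

arm_command(
  rows=[
    [0.38,-0.98,-0.12,0.08,1],
    [0.38,-0.98,-0.12,0.08,1],
    [0.38,-0.98,-0.12,0.08,1],
    [0.38,-0.98,-0.12,0.08,1],
    [0.38,-0.98,-0.12,0.08,1],
    [0.38,-0.98,-0.12,0.08,1],
    [0.38,-0.98,-0.12,0.08,1],
    [0.38,-0.98,-0.12,0.08,1],
    [0.38,-0.98,-0.12,0.08,1],
    [0.38,-0.98,-0.12,0.08,1],
    [0.38,-0.98,-0.12,0.08,1],
    [0.38,-0.98,-0.12,0.08,1],
    [0.38,-0.98,-0.12,0.08,1],
    [0,0,0,0,1],
    [0,0,0,0,1],
  ],
)

```text
time: 3.72
ee_pos: [530.5, -263.2, 155.5]
tcp_rot: [[-0.978, 0.209, -0.001], [0.209, 0.978, 0.001], [0.001, 0.001, -1.0]]
wrist_force: [-0.5, -0.2, 0.2]
finger_gap: 85.1
grip_force: 0.0
```

arm_command(
  rows=[
    [0.08,-0.09,-0.8,0.05,0.6],
    [0,0,-0.8,0,0.5],
    [0,0,-0.8,0,0.5],
    [0,0,-0.7,0,0.5],
    [0,0,-0.4,0,0.5],
    [0,0,-0.18,0,0.5],
    [0,0,0,0,0.5],
  ],
)

```text
time: 4.6
ee_pos: [533.6, -266.4, 46.0]
tcp_rot: [[-0.979, 0.204, 0.0], [0.204, 0.979, -0.0], [-0.0, -0.0, -1.0]]
wrist_force: [0.1, 0.4, 0.4]
finger_gap: 63.8
grip_force: 0.0
```

Run:
```python
from h import *
snap("top","g1");a=cv2.imread("pics/g1_raw.png")[110:235,340:450]
snap("scene","g2");b=cv2.imread("pics/g2_raw.png")[110:220,180:310]
a=cv2.resize(a,(396,450),interpolation=2);b=cv2.resize(b,(400,338),interpolation=2)
o=np.zeros((450,800,3),np.uint8);o[:,:396]=a;o[:338,400:]=b;cv2.imwrite("pics/g.png",o)
print(read_state()["ee_pos"])
```

```text
[ 533.98893838 -266.88474237   46.54460546]
```

View pics/g.png

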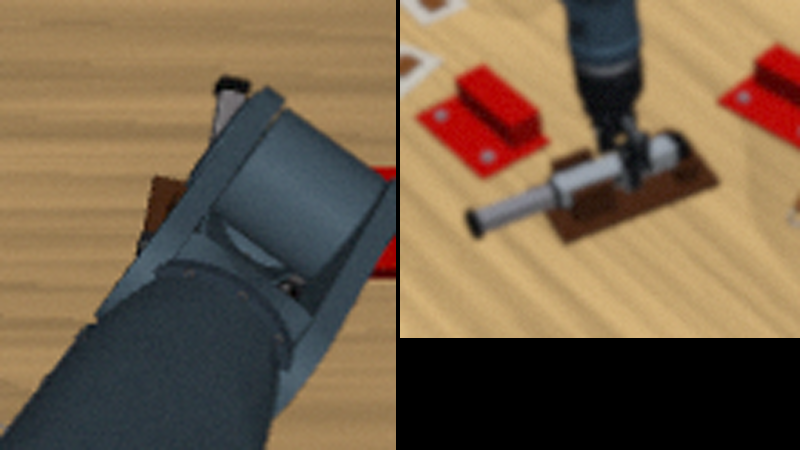

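The fingers straddle the tube between the cheek pairs (right half, about (632,160)). I'm closing now.

arm_command(
  rows=[
    [0,0,0,0,-0.1],
    [0,0,0,0,-0.5],
    [0,0,0,0,-1],
    [0,0,0,0,-1],
    [0,0,0,0,-1],
    [0,0,0,0,-1],
  ],
  grip_force=22,
)

```text
time: 5.45
ee_pos: [533.8, -266.7, 46.3]
tcp_rot: [[-0.979, 0.204, 0.001], [0.204, 0.979, -0.0], [-0.001, -0.0, -1.0]]
wrist_force: [0.2, 1.9, 5.4]
finger_gap: 27.5
grip_force: 23.1
```

arm_command(
  rows=[
    [0,0,0.2,0,-1],
    [0,0,0.5,0,-1],
    [0,0,0.7,0,-1],
    [0,0,0.6,0,-1],
    [0,0,0,0,-1],
    [0,0,0,0,-1],
  ],
)

```text
time: 6.2
ee_pos: [533.1, -266.4, 105.3]
tcp_rot: [[-0.979, 0.204, -0.001], [0.204, 0.979, 0.0], [0.001, 0.0, -1.0]]
wrist_force: [-0.6, 0.2, -3.0]
finger_gap: 27.5
grip_force: 22.1
```

Run:
```python
from h import *
snap("scene","l",(150,80,330,215),4)
s=read_state();print(s["ee_pos"],s["wrist_force"],s["wrist_torque"],s["finger_gap"],s["grip_force"])
```

```text
[ 532.88843878 -266.19962032  104.84903552] [-0.60599639 -0.58894153 -3.58396345] [-0.0523005   0.08046556 -0.03948441] 27.5427400640667 22.10312783718109
```

View pics/l.png

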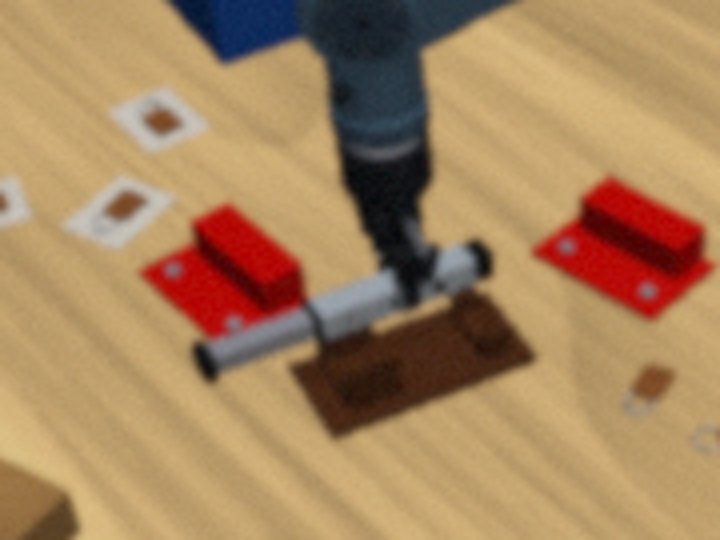

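The leg is clear of the rest, level and clear of the red block. I'm carrying it to the stop.

arm_command(
  rows=[
    [-0.03,0.3,0,0.1,-1],
    [-0.03,0.6,0,0.25,-1],
    [-0.03,0.6,0,0.25,-1],
    [-0.03,0.6,0,0.25,-1],
    [-0.03,0.6,0,0.25,-1],
    [-0.03,0.6,0,0.25,-1],
    [-0.03,0.6,0,0.25,-1],
    [-0.03,0.6,0,0.25,-1],
    [-0.03,0.6,0,0.25,-1],
    [-0.03,0.6,0,0.25,-1],
    [-0.03,0.6,0,0.25,-1],
    [-0.03,0.6,0,0.25,-1],
    [-0.04,0.6,0,0.25,-1],
    [-0.04,0.6,0,0.25,-1],
    [0,0.12,-0.3,0.2,-1],
    [0,0,-0.7,0,-1],
    [0,0,-0.7,0,-1],
    [0,0,-0.4,0,-1],
    [0,0,0,0,-1],
  ],
)

```text
time: 8.62
ee_pos: [519.4, -20.0, 41.6]
tcp_rot: [[-0.995, -0.104, -0.002], [-0.104, 0.995, 0.001], [0.002, 0.001, -1.0]]
wrist_force: [-0.7, -1.1, -2.7]
finger_gap: 27.3
grip_force: 22.1
```

Next I lower the remaining ~15 mm, slowly near the end, and watch the force.

arm_command(
  rows=[
    [0,0,-0.2,0,-1],
    [0,0,-0.17,0,-1],
    [0,0,-0.1,0,-1],
    [0,0,-0.05,0,-1],
    [0,0,0,0,-1],
  ],
)

```text
time: 9.25
ee_pos: [520.3, -20.0, 27.1]
tcp_rot: [[-0.995, -0.104, 0.0], [-0.104, 0.995, -0.0], [-0.0, -0.0, -1.0]]
wrist_force: [1.4, 0.3, -3.8]
finger_gap: 27.8
grip_force: 22.2
```

arm_command(
  rows=[
    [0,0,-0.04,0,-1],
    [0,0,0,0,-1],
    [0,0,0,0,-1],
  ],
)

```text
time: 9.62
ee_pos: [520.6, -20.1, 26.3]
tcp_rot: [[-0.995, -0.104, 0.001], [-0.104, 0.995, -0.0], [-0.001, -0.0, -1.0]]
wrist_force: [-1.8, 1.0, 1.1]
finger_gap: 27.7
grip_force: 22.7
```

arm_command(
  rows=[
    [0,0,0,0,0.4],
    [0,0,0,0,0.4],
    [0,0,0,0,0.4],
    [0,0,0,0,0.4],
    [0,0,0,0,0.4],
    [0,0,0,0,0.4],
    [0.2,0.02,0,0,0.4],
    [0.5,0.05,0,0,0.4],
    [0.5,0.05,0,0,0.4],
    [0.26,0.03,0,0,0.4],
    [0,0,0,0,0.4],
  ],
)

```text
time: 11.0
ee_pos: [564.4, -15.5, 25.8]
tcp_rot: [[-0.995, -0.104, 0.0], [-0.104, 0.995, -0.0], [-0.0, -0.0, -1.0]]
wrist_force: [-0.5, -0.0, 0.4]
finger_gap: 60.1
grip_force: 0.0
```

Run:
```python
from h import *
snap("scene","p",(220,160,350,270),5)
s=read_state();print(s["ee_pos"],s["wrist_force"],s["wrist_torque"],s["finger_gap"],s["grip_force"])
```

```text
[563.87919487 -15.41355943  25.70036755] [-0.60856721  0.09703312  0.10114407] [-0.03965044  0.02360235 -0.0465253 ] 59.79084572235274 0.0
```

View pics/p.png

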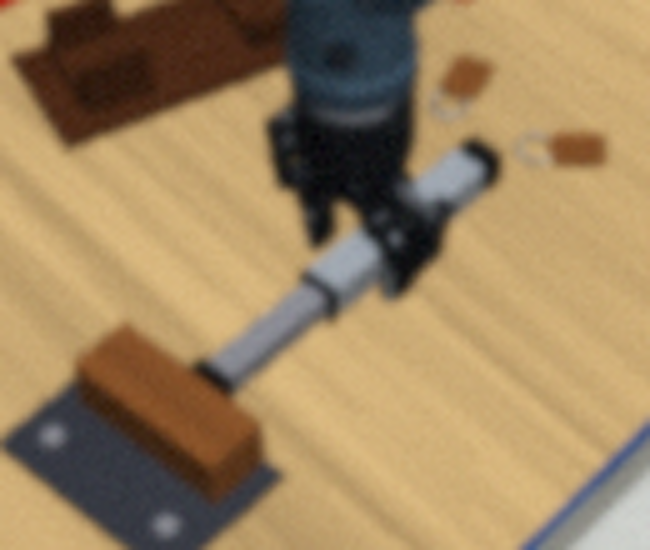

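Run:
```python
from h import *
p=at("scene",np.array([[318,278],[478,152],[215,365]])/5+[220,160],28)
u=np.array([.9947,.1028])
print(p,(p[:,:2]-[564,-15.4])@u)
```

```text
[[597.90141006 -15.15755103  28.        ]
 [444.82622845 -27.47013573  28.        ]
 [691.36082302  -4.23653128  28.        ]] [  33.74665634 -119.78296051  127.83341524]
```

The leg lies flat on the bench, with its foot just short of the block and the tags clear. The mouth ring is about 34 mm ahead of the TCP (35 expected), so I pinch the button here.

arm_command(
  rows=[
    [0,0,0,0,0],
    [0,0,0,0,-0.5],
    [0,0,0,0,-1],
    [0,0,0,0,-1],
    [0,0,0,0,-1],
    [0,0,0,0,-1],
    [0,0,0,0,-1],
    [0,0,0,0,-1],
  ],
  grip_force=24,
)

```text
time: 12.05
ee_pos: [564.1, -15.8, 26.3]
tcp_rot: [[-0.995, -0.104, 0.0], [-0.104, 0.995, -0.001], [-0.0, -0.001, -1.0]]
wrist_force: [-1.9, -1.9, 6.0]
finger_gap: 27.4
grip_force: 28.3
```

arm_command(
  rows=[
    [0,0,0.03,0,-1],
    [0.13,0.013,0,0,-1],
    [0.13,0.013,0,0,-1],
    [0,0,0,0,-1],
  ],
)

```text
time: 12.55
ee_pos: [571.9, -14.5, 26.3]
tcp_rot: [[-0.995, -0.104, -0.0], [-0.104, 0.995, 0.0], [0.0, 0.0, -1.0]]
wrist_force: [0.3, 0.2, -2.0]
finger_gap: 27.5
grip_force: 27.2
```

arm_command(
  rows=[
    [0.1,0.01,0,0,-1],
    [0.1,0.01,0,0,-1],
    [0,0,0,0,-1],
  ],
)

```text
time: 12.92
ee_pos: [574.7, -14.1, 26.3]
tcp_rot: [[-0.995, -0.104, -0.008], [-0.104, 0.995, 0.0], [0.008, 0.001, -1.0]]
wrist_force: [-13.8, -1.8, 9.0]
finger_gap: 27.7
grip_force: 28.9
```

arm_command(
  rows=[
    [0.1,0.01,0,0,-1],
    [0.1,0.01,0,0,-1],
    [0,0,0,0,-1],
  ],
)

```text
time: 13.3
ee_pos: [580.4, -13.5, 26.3]
tcp_rot: [[-0.995, -0.104, -0.008], [-0.104, 0.995, 0.0], [0.008, 0.001, -1.0]]
wrist_force: [-15.5, -2.7, 11.0]
finger_gap: 27.4
grip_force: 29.0
```

arm_command(
  rows=[
    [0.1,0.01,0,0,-1],
    [0.1,0.01,0,0,-1],
    [0,0,0,0,-1],
  ],
)

```text
time: 13.68
ee_pos: [586.5, -12.9, 26.2]
tcp_rot: [[-0.995, -0.104, -0.008], [-0.104, 0.995, 0.0], [0.008, 0.001, -1.0]]
wrist_force: [-15.3, -1.0, 9.9]
finger_gap: 27.4
grip_force: 29.0
```

arm_command(
  rows=[
    [0.1,0.01,0.02,0,-1],
    [0.1,0.01,0.01,0,-1],
    [0,0,0,0,-1],
  ],
)

```text
time: 14.05
ee_pos: [594.0, -12.0, 26.4]
tcp_rot: [[-0.995, -0.104, -0.004], [-0.104, 0.995, 0.001], [0.004, 0.001, -1.0]]
wrist_force: [-5.2, -0.8, -4.8]
finger_gap: 27.5
grip_force: 28.5
```

Run:
```python
from h import *
snap("scene","q",(220,180,340,270),6)
s=read_state();print(s["ee_pos"],s["wrist_force"],s["wrist_torque"],s["finger_gap"],s["grip_force"])
```

```text
[594.1360534  -12.08331881  26.43039636] [-5.44641712 -0.85146141 -5.04297101] [-0.13883271  0.91361629  0.02366621] 27.461389801785803 28.10149770230055
```

View pics/q.png

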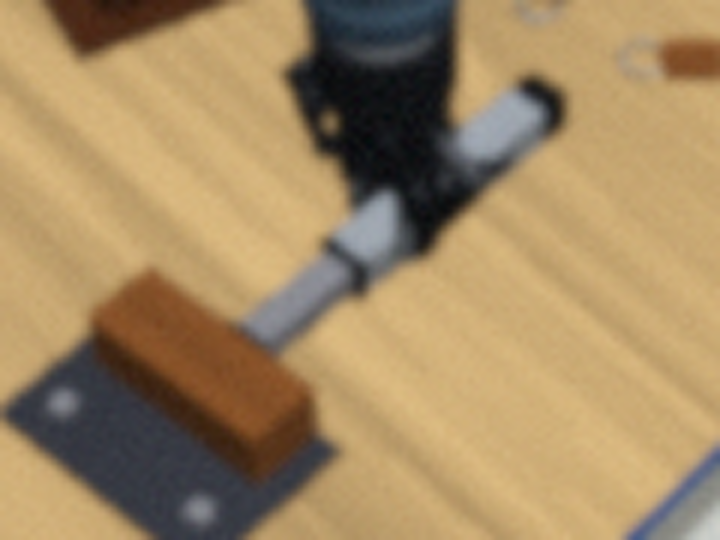

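The inner tube is sliding in, and the force dropped to 5 N as the button left the finger. I continue, slower near the hole.

arm_command(
  rows=[
    [0.12,0.012,0,0,-1],
    [0.12,0.012,0,0,-1],
    [0.12,0.012,0,0,-1],
    [0,0,0,0,-1],
  ],
)

```text
time: 14.6
ee_pos: [605.3, -10.9, 26.5]
tcp_rot: [[-0.995, -0.104, -0.003], [-0.104, 0.995, 0.001], [0.003, 0.001, -1.0]]
wrist_force: [-4.2, -0.1, -5.1]
finger_gap: 27.8
grip_force: 26.3
```

arm_command(
  rows=[
    [0.07,0.007,0,0,-1],
    [0.07,0.007,0,0,-1],
    [0,0,0,0,-1],
  ],
)

```text
time: 14.98
ee_pos: [610.1, -10.6, 26.9]
tcp_rot: [[-0.995, -0.104, -0.002], [-0.104, 0.995, 0.0], [0.002, 0.001, -1.0]]
wrist_force: [-1.9, 0.6, -3.7]
finger_gap: 27.6
grip_force: 26.4
```

arm_command(
  rows=[
    [0.05,0.005,0,0,-1],
    [0.03,0.003,0,0,-1],
    [0,0,0,0,-1],
  ],
)

```text
time: 15.35
ee_pos: [613.2, -10.5, 27.8]
tcp_rot: [[-0.995, -0.104, -0.0], [-0.104, 0.995, 0.0], [0.0, 0.0, -1.0]]
wrist_force: [-4.4, 0.2, -4.0]
finger_gap: 27.3
grip_force: 26.5
```

arm_command(
  rows=[
    [0.05,0.005,0,0,-1],
    [0,0,0,0,-1],
  ],
)

```text
time: 15.6
ee_pos: [613.4, -10.5, 27.5]
tcp_rot: [[-0.995, -0.104, -0.003], [-0.104, 0.995, 0.0], [0.003, 0.0, -1.0]]
wrist_force: [-9.4, -0.7, -0.5]
finger_gap: 27.6
grip_force: 27.0
```

arm_command(
  rows=[
    [0.06,0.006,0,0,-1],
    [0,0,0,0,-1],
    [0,0,0,0,-1],
  ],
)

```text
time: 15.98
ee_pos: [613.7, -10.4, 27.2]
tcp_rot: [[-0.995, -0.104, -0.007], [-0.104, 0.995, 0.0], [0.007, 0.001, -1.0]]
wrist_force: [-15.6, -2.7, 2.9]
finger_gap: 27.5
grip_force: 27.5
```

The force rises steeply at about 40 mm of travel, so it is locked. I release, back up 18 mm clear of the button, and check.

arm_command(
  rows=[
    [-0.1,-0.01,0,0,-1],
    [0,0,0,0,0],
    [0,0,0,0,0.2],
    [0,0,0,0,0.2],
    [0,0,0,0,0.2],
    [0,0,0,0,0.2],
    [-0.3,-0.03,0,0,0.2],
    [-0.3,-0.03,0,0,0.2],
    [0,0,0,0,0.2],
  ],
)

```text
time: 17.1
ee_pos: [594.4, -12.3, 27.4]
tcp_rot: [[-0.995, -0.103, -0.001], [-0.103, 0.995, 0.0], [0.001, 0.0, -1.0]]
wrist_force: [-0.2, -0.0, 0.4]
finger_gap: 51.1
grip_force: 0.0
```

Run:
```python
from h import *
snap("scene","r",(235,180,335,255),7)
s=read_state();print(s["ee_pos"],s["wrist_force"],s["finger_gap"],s["grip_force"])
```

```text
[595.09261858 -12.36478694  27.70246743] [-0.36738039  0.96607285  0.42533089] 51.13631550756591 0.0
```

View pics/r.png

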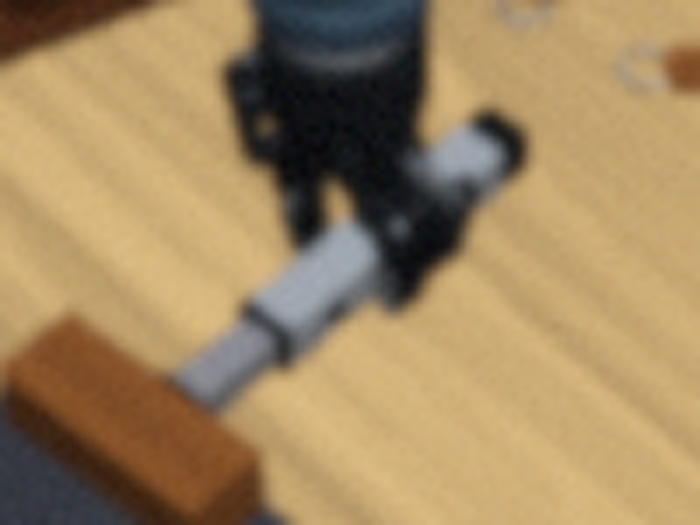

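Run:
```python
from h import *
p=np.r_[at("scene",np.array([[268,318]])/7+[235,180],28),at("scene",np.array([[347,300]])/7+[235,180],14)]
u=np.array([.9947,.1028])
print(p,(p[:,:2]-[594.8,-12.3])@u)
```

```text
[[648.40731331  -6.08888679  28.        ]
 [608.08879764   0.83903111  14.        ]] [53.96169698 14.56905941]
```

arm_command(
  rows=[
    [0,0,0,0,-0.2],
    [0,0,0,0,-0.6],
    [0,0,0,0,-1],
    [0,0,0,0,-1],
    [0,0,0,0,-1],
    [0,0,0,0,-1],
    [-0.15,-0.015,0.05,0,-1],
    [-0.2,-0.02,0.3,0,-1],
    [0,0,0.7,0,-1],
    [0,0,0.8,0,-1],
    [0,0,0.8,0,-1],
    [0,0,0,0,-1],
  ],
  grip_force=22,
)

```text
time: 18.65
ee_pos: [586.1, -13.6, 109.3]
tcp_rot: [[-0.995, -0.104, 0.004], [-0.104, 0.995, -0.001], [-0.004, -0.001, -1.0]]
wrist_force: [-0.9, -0.9, -3.1]
finger_gap: 27.8
grip_force: 22.6
```

arm_command(
  rows=[
    [-0.08,0.35,0,0,-1],
    [-0.17,0.7,0,0,-1],
    [-0.17,0.7,0,0,-1],
    [-0.17,0.7,0,0,-1],
    [-0.17,0.7,0,0,-1],
    [-0.17,0.7,0,0,-1],
    [-0.17,0.7,0,0,-1],
    [-0.17,0.7,0,0,-1],
    [-0.17,0.7,0,0,-1],
    [-0.17,0.7,0,0,-1],
    [-0.17,0.7,0,0,-1],
    [-0.17,0.7,0,0,-1],
    [-0.17,0.7,0,0,-1],
    [-0.17,0.7,0,0,-1],
    [-0.09,0.35,0,0.06,-1],
    [0,0,0,0,-1],
    [0,0,0,0,-1],
  ],
)

```text
time: 20.78
ee_pos: [513.8, 280.2, 107.2]
tcp_rot: [[-0.994, -0.109, 0.0], [-0.109, 0.994, -0.0], [-0.0, -0.0, -1.0]]
wrist_force: [-0.1, -0.6, -3.1]
finger_gap: 28.0
grip_force: 22.6
```

Run:
```python
from h import *
snap("scene","s",(300,130,460,310),1);a=cv2.imread("pics/s.png");snap("top","s2",(160,120,290,270),1);b=cv2.imread("pics/s2.png")
a=cv2.resize(a,(400,450),interpolation=2);b=cv2.resize(b,(390,450),interpolation=2)
cv2.imwrite("pics/s3.png",np.hstack([a,b]))
s=read_state();print(s["ee_pos"],s["wrist_force"],s["wrist_torque"])
```

```text
[513.94483922 279.94338622 107.20256781] [-0.27773304 -0.04109485 -3.35043729] [-0.01322878 -0.07534563  0.0396043 ]
```

View pics/s3.png

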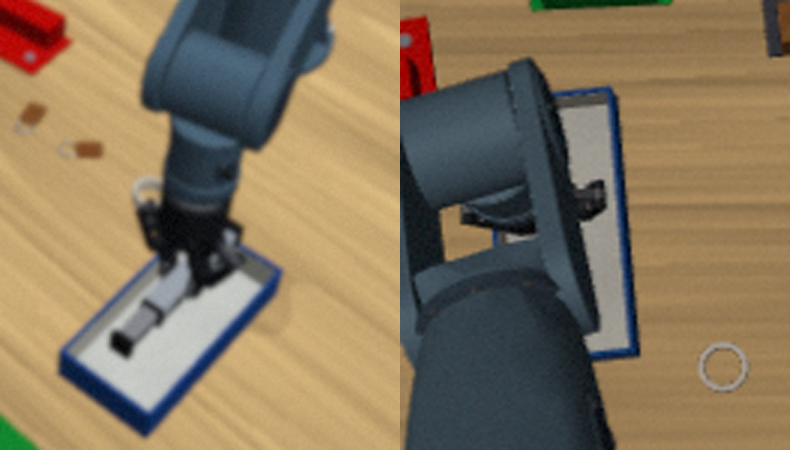

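The leg is level above the middle of the box, aligned with it. I lower it.

arm_command(
  rows=[
    [0.05,0,-0.4,0,-1],
    [0,0,-0.6,0,-1],
    [0,0,-0.6,0,-1],
    [0,0,-0.4,0,-1],
    [0,0,-0.2,0,-1],
    [0,0,-0.1,0,-1],
    [0,0,-0.05,0,-1],
    [0,0,0,0,-1],
  ],
)

```text
time: 21.88
ee_pos: [515.5, 280.7, 37.1]
tcp_rot: [[-0.994, -0.109, 0.001], [-0.109, 0.994, 0.0], [-0.001, 0.0, -1.0]]
wrist_force: [0.9, 0.3, -2.7]
finger_gap: 27.8
grip_force: 22.5
```

arm_command(
  rows=[
    [0,0,-0.06,0,-1],
    [0,0,-0.04,0,-1],
    [0,0,0,0,-1],
  ],
)

```text
time: 22.25
ee_pos: [515.1, 280.6, 33.6]
tcp_rot: [[-0.994, -0.109, -0.0], [-0.109, 0.994, -0.0], [0.0, -0.0, -1.0]]
wrist_force: [-0.1, 0.3, -2.3]
finger_gap: 27.5
grip_force: 22.6
```

arm_command(
  rows=[
    [0,0,-0.03,0,-1],
    [0,0,-0.02,0,-1],
    [0,0,0,0,-1],
    [0,0,0,0,-1],
  ],
)

```text
time: 22.75
ee_pos: [515.3, 280.6, 32.9]
tcp_rot: [[-0.994, -0.109, 0.0], [-0.109, 0.994, -0.0], [-0.0, -0.0, -1.0]]
wrist_force: [-3.3, -1.5, 5.5]
finger_gap: 27.7
grip_force: 23.6
```

Contact with the floor at the expected height. I release, rise straight up, then swing the arm aside for a look.

arm_command(
  rows=[
    [0,0,0,0,-0.1],
    [0,0,0,0,0.1],
    [0,0,0,0,0.1],
    [0,0,0,0,0.1],
    [0,0,0,0,0.1],
    [0,0,0.3,0,0.1],
    [0,0,0.7,0,0.1],
    [0,0,0.9,0,0.1],
    [0,0,0.9,0,0.1],
    [0,0,0.9,0,0.1],
    [-0.6,0.6,0.9,0,0.1],
    [-0.8,0.9,0.5,0,0.1],
    [-0.8,0.9,0,0,0.1],
    [-0.8,0.9,0,0,0.1],
    [-0.8,0.9,0,0,0.1],
    [-0.8,0.9,0,0,0.1],
    [-0.6,0.9,0,0,0.1],
    [0,0,0,0,0.1],
  ],
)

```text
time: 25.0
ee_pos: [357.8, 462.1, 185.9]
tcp_rot: [[-0.994, -0.112, 0.0], [-0.112, 0.994, 0.001], [-0.001, 0.001, -1.0]]
wrist_force: [0.7, -0.7, 0.0]
finger_gap: 47.1
grip_force: 0.0
```

Run:
```python
from h import *
snap("scene","t",(310,190,430,315),1);a=cv2.imread("pics/t.png");snap("top","t2",(170,135,260,255),1);b=cv2.imread("pics/t2.png")
a=cv2.resize(a,(440,460),interpolation=2);b=cv2.resize(b,(345,460),interpolation=2)
cv2.imwrite("pics/t3.png",np.hstack([a,b]))
s=read_state();print(s["ee_pos"],s["wrist_force"])
```

```text
[359.22589741 460.49968808 185.58816735] [ 0.08278035 -0.2403572   0.62847663]
```

View pics/t3.png

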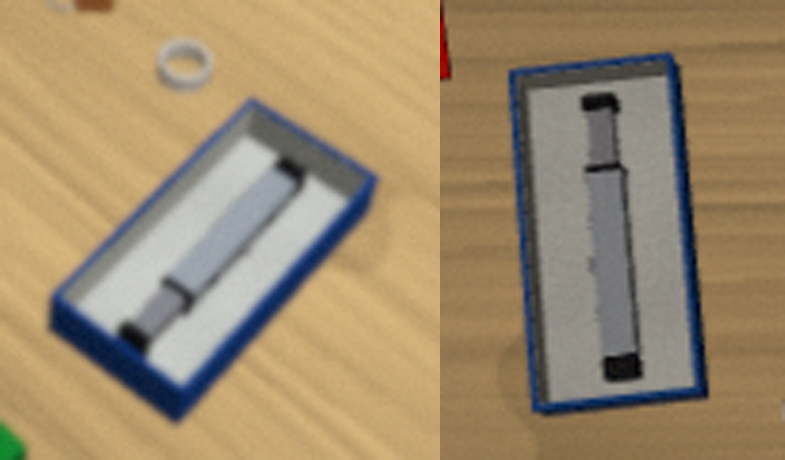

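The leg lies flat and centred in the box. It spans rows 93 to 380 in the top crop, with the mouth at row 168 and the button bump visible at about (592,263) on its +y side. I'm handing in.

```bash
python3 -c "
from rig import robot;print(robot.finish_job())"
```

```text
the job is handed in; nothing more can be done
None
```

The leg is collapsed one hole with its button out again, lies flat and centred in the blue box, and the job was handed in after about 25 s of the 69 s; no verdict came back.

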